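# Centre-punch the bar, then hold the sprung jaw open

### The job

Centre-mark the flat bar in the punching jig: pick up the soft-faced mallet and drive the jig's sprung punch right down with it while the bar is still clamped, then set the mallet down on the bench. Then draw the jig's sprung jaw back by its upright handle until its pointer is level with the index clip's point, and finish while still holding it there so that the bar can be lifted out. Leave the bar in its place and do not disturb anything else on the bench.

Things in the scene. Friction and masses are not known exactly. Their poses are not given: they have to be found in the camera images.
- jig: Grey punching jig, fixed. Origin on the bench; its x runs from the jaw handle to the column. Base 250 x 160 x 16 (x -130 to 120). Column and arm at +x, 40 wide, 110 high, carry the punch at x 55, y 0. Two rails 36 high with a strap (41 high, x -65 to -40) guide the sliding jaw, which clamps the bar against a fence (x 75 to 95, 34 high). A scale lies along the +y edge.
- punch (a joint): Travel of the sprung centre punch: 0 = up (rest), grows as it goes down, 0.009 m = down on its stop. Its spring pushes back with about 4 N at the top and 8.5 N at the bottom and lifts it again.
- punch_top (a point): Centre of the top of the punch's steel head, a mushroom 26 in diameter and 14 high, 150 above the bench when up, vertical axis; the highest point of the jig, nothing above it.
- jaw (a joint): Travel of the spring-return jaw: about 0 = clamping the bar (the spring holds it there), grows as the jaw is drawn along the jig's -x direction, end stop at 0.038 m. The spring pulls back with about 6 N when closed, rising 0.18 N per mm; let go, it closes.
- jaw_handle (a point): On the axis of the jaw's upright black handle, 85 above the bench: a vertical cylinder 24 in diameter from 42 to 107 above the bench, standing on the jaw's slide at the jig's x = -105, y = 0 when clamped; open on all sides above 42. Moves with the jaw. Axes as the jig's.
- jaw_pointer (a point): Tip of the small dark pointer on the +y end of the jaw, 28 above the bench, over the scale. Moves with the jaw. Axes as the jig's.
- index: Small brass clip with a thumb screw on the scale, 10 along x, 14 along y, 10 high, its point towards the jaw's pointer. Fixed to the jig, at a place that differs: 16 to 30 along the jig's -x from the pointer at rest. Origin at the tip of its point, 18 above the bench; axes as the jig's. At the mark, pointer tip and this origin have the same x in the jig's frame.
- bar: Flat steel bar 40 (x) x 130 (y) x 8, 0.32 kg, loose, lying on the jig's base plate between jaw and fence, under the punch. Origin at the centre of its underside.
- mallet: Soft-faced mallet, about 0.46 kg, standing on one face: upright cylinder head 45 in diameter, 70 tall, white plastic faces, and a pale wooden handle 22 wide, 26 high, its centre line 35 above the lower face, along the mallet's -x out to x = -152. Origin at the centre of the lower face, z up. Balances 11 behind the head's axis. It and the steel hammer change places.
- mallet_head (a point): Centre of the mallet's head (35 above the bench when it stands on a face, 22 when it lies on its side).
- hammer: Ball-peen hammer with a narrow steel head and a darker handle 175 long, lying on the bench. Not used; leave alone.
- oil_can: Copper oil can with a spout, 68 in diameter, 150 high. Leave alone.
- drill_vice: Blue machine vice, 150 x 100 x 60. Leave alone.
- drill_index: Box of twist drills, 110 x 70 x 70. Leave alone.
- brush: Bench brush, 190 long. Leave alone.
- dye_jar: Small closed glass jar, 52 in diameter, 62 high. Leave alone.
- punched_bar: Flat bar like the clamped one, already punched, lying on the bench beside the jig. Leave alone.
There are look-alikes about, which are no part of the job. What is shaped like the mallet but yellow is not meant. What is shaped like the bar but purple is not meant.

How it is judged:
By the outcome, as a careful person would: the job done as asked, in the order asked, and still so for the second after the job is handed in, while the arm keeps its last pose, push and grip.
It also fails if it takes over 58 s, if anything falls off the work surface, if the arm or the gripper's body presses on something with over 40 N, if the wrist force passes 120 N, or if a joint passes its speed limit or range.

### The arm

A 6-joint arm with a two-finger parallel gripper is mounted at the origin on the work surface. World frame = base frame: x ahead of the robot, y to its left, z up, the work surface at z = 0. Lengths are in mm, angles in rad, forces in N, time in s.
With the tool pointing down it reaches from about 275 to 750 mm from the base axis. Payload 10.2 kg.
Tool frame: the origin (TCP) lies at the very end of the fingers, on their centre line; the grasp point (between the pads) lies 19 mm behind it (ctrl.hold_point_z is the distance from the TCP to the grasp point, in mm); z points along the fingers, y is the direction in which the jaws open and shut (so a half turn about z gives the same grasp; the last joint's range is limited). The gripper opens to 85 mm and grips with 20 to 120 N. Pads are 22 mm wide; open, the fingers measure 114 mm over their backs; the gripper's body (76 mm by 85 mm) begins 54 mm behind the grasp point. The pads swing forward as they close: fully open they stand 13 mm farther back than shut.
Start: joints at [-1.567, 0.313, 1.498, -0, 1.331, -0.223], TCP at [118.038, -511.564, 231.294] pointing down, gripper open.
Joint ranges: [-2.94, 2.94], [-0.97, 2.17], [0.19, 2.56], [-1.23, 4.37], [0.02, 3.11], [-2.88, 2.88]. Speed limits (rad/s): [2.39, 2.39, 3.01, 3.14, 3.14, 3.14].

### API

Orientations are given as a unit quaternion [w, x, y, z].
In Python, from rig import readout, cams, workorder, spotter, ctrl gives the robot as it stands.
- The arm moves only by the tool step_arm, never from a script. Its argument "plan" is text: rows parted by semicolons, each of 5 numbers parted by spaces: the shift along the tool's x, y, z in cm, then the turn about the tool's z in degrees, then the opening in per cent of the stroke, from 0 (shut) to 100 (fully open). In form: x y z twist gripper; .... A call has 1 to 10 rows; each row is the pose to reach, as a shift and turn from the pose commanded when the call began, along the tool's axes at that moment; what a row does not reach only later rows make up. A row lasts 1/10 s, in which the tool goes at most 50 mm and 8.59 degrees, less where a joint would pass 70% of its speed; a pose out of reach is approached as far as the arm can. A call with a gripper value outside its range is refused whole. The fingers move at their own pace and stop on an object; "grip_force" is the grip in N (left out, the last holds). Time passes only in rows, so rows that repeat a pose let the fingers close. It gives the time, the measured TCP pose, the force and the opening at its end, in the units of the state.
- readout.sense(): the state, without advancing time (a new reading comes with each control period).
- cams.capture(name): name is "scene" or "top"; returns (picture, depth): 420x560x3 uint8, red, green, blue; 420x560 float32, mm along the optical axis (not along the pixel's ray), 0 where there is no reading.
- cams.camera_info(name): a dict with "vfov" (degrees; the focal length in pixels is half the picture's height over the tangent of half this angle, whatever the lens; pixels are square), "cx", "cy" (the principal point, pixels), "k1" (the pictures are not rectified: a ray, as slopes to the right and down, at radius r is drawn at 1 + k1 r^2 times it, then the intrinsics apply), "rvec" (rotation vector, rad) and "tvec" (3), from world to camera coordinates, as OpenCV has them. Camera axes: x right, y down, z forward; pixel columns grow to the right and rows downward; lengths in mm; the calibration is good to about 2 mm. A picture is of the moment at which its call begins. camera_info takes no time and is no camera call.
- workorder.finish_job(): hands the job in, once; it reports no verdict.
Trained networks look in the newest picture that a camera, given by its name, has taken for a name from the list of things; names that differ only in an ending like _2 or _b are one class to them, and where a whole thing is asked for, a point or a joint stands for the part that bears it (a point fixed in the world has none). Each returns a list of dicts, best first, with "conf" (0 to 1); they miss things now and then, are a little off and sometimes report something else, mostly with a low value. They report only what shows in the picture. A call takes as long as a camera call. They do not tell look-alikes from the thing itself.
- spotter.regions_of(camera, target): "pixels" (420x560 bool, what is visible of it) and "extent" ([centre column, centre row, width, height] in pixels, round what is visible of it).
The state is a dict: "time_s": time; "joints": joint angles; "dq": joint speeds; "tau": joint torques, N m; "eef_pos": TCP position; "ee_rot": TCP orientation; "force": force on the tool from outside, world axes, zero at the start; "wrist_torque": the same for the moment, N m; "grip_width": opening from 0.0 (shut) to 1.0 (fully open).
Only numpy, scipy, OpenCV 4.12 (cv2) and the standard library are available. Lean on these libraries where they do the work, as an engineer would, in place of code of your own. Each camera call takes 0.05 s, during which the arm holds its last target. There are 200 camera calls.

## Working session

There is one attempt and no reset: what is moved stays moved. The work goes in short steps, Python scripts to look and compute and a tool call to move; the robot and the scene stay as the last step left them, time stands still between calls to the robot, and variables do not carry over. Pictures are saved under pics/ and viewed, about 8 in all and at most 12, crops included, and the job is handed in when it is done.

Besides the shell and the picture viewer there is one more tool, called as name(argument=value, ...) on one line, values as JSON. step_arm: Moves the arm, as the interface text tells. Its arguments: {"type":"object","properties":{"plan":{"type":"string"},"grip_force":{"type":"number"}},"required":["plan"]}

```bash
mkdir -p pics; cat > h.py <<'E'
import numpy as np, cv2
from rig import readout, cams, workorder, spotter, ctrl
def K(n):
    i=cams.camera_info(n); f=210/np.tan(np.radians(i["vfov"])/2)
    return i,np.array([[f,0,i["cx"]],[0,f,i["cy"]],[0,0,1.]]),np.array([i["k1"],0,0,0,0.]),cv2.Rodrigues(np.array(i["rvec"],float))[0],np.array(i["tvec"],float)
def ray(n,uv):
    i,k,d,R,t=K(n); p=cv2.undistortPoints(np.array(uv,float).reshape(-1,1,2),k,d).reshape(-1,2)
    return np.c_[p,np.ones(len(p))],R,t
def world(n,uv,dep):
    r,R,t=ray(n,uv); return (r*np.array(dep).reshape(-1,1)-t)@R
def onplane(n,uv,z):
    r,R,t=ray(n,uv); c=-R.T@t; v=r@R
    return c+v*((z-c[2])/v[:,2])[:,None]
def cloud(n,D,mask):
    v,u=np.nonzero(mask&(D>0)); return world(n,np.c_[u,v],D[v,u]),np.c_[u,v]
def proj(n,P):
    i,k,d,R,t=K(n); return cv2.projectPoints(np.array(P,float).reshape(-1,1,3),np.array(i["rvec"],float),t,k,d)[0].reshape(-1,2)
def shot(n,name):
    a,D=cams.capture(n); cv2.imwrite(f"pics/{name}.png",a[:,:,::-1]); np.save(f"pics/{name}.npy",D); return a,D
E
python3 - <<'E'
from h import *
for n in ("top","scene"):
    a,D=shot(n,n+"0")
    print(n,"cam at",-K(n)[3].T@K(n)[4])
    for t in ("mallet","hammer","jig","punch","jaw_handle","jaw_pointer","index","bar"):
        for r in spotter.regions_of(n,t)[:3]:
            P,_=cloud(n,D,r["pixels"])
            print(t,round(r["conf"],2),np.round(r["extent"]),len(P),np.round(np.median(P,0)) if len(P) else "", np.round(P.max(0)) if len(P) else "")
s=readout.sense(); print(s["time_s"],s["eef_pos"],s["ee_rot"],ctrl.hold_point_z)
E
```

```text
top cam at [ 380.64235044    5.04031295 1216.49135595]
mallet 0.86 [138. 277.  64.  35.] 710 [311. 361.  49.] [353. 469.  77.]
mallet 0.77 [189. 229.  33.  64.] 683 [456. 240.  50.] [517. 282.  76.]
hammer 0.84 [388. 232.  30.  65.] 668 [ 464. -311.   25.] [ 525. -281.   33.]
hammer 0.64 [255. 158.  12.  10.] 83 [623.  56. 151.] [635.  68. 155.]
jig 0.7 [254. 185.  61.  92.] 4542 [554.  56.  29.] [697. 146. 155.]
jig 0.65 [188. 229.  31.  66.] 605 [464. 241.  50.] [517. 282.  76.]
punch 0.62 [255. 158.  12.   8.] 79 [623.  56. 151.] [635.  68. 155.]
jaw_handle 0.78 [253. 199.  41.  61.] 1121 [559.  61.  31.] [611. 119. 111.]
jaw_pointer 0.37 [190. 230.  33.  62.] 674 [456. 241.  50.] [525. 279.  76.]
bar 0.77 [257. 165.  51.  16.] 478 [623.  42.  25.] [649. 120. 107.]
bar 0.7 [328. 172.  43.  22.] 609 [ 604. -155.    9.] [635. -92.  17.]
bar 0.58 [121. 187.  54.  39.] 489 [563. 442.  20.] [618. 504.  31.]
scene cam at [1097.66876149  584.27971007 1016.60032132]
mallet 0.94 [354. 260.  25.  60.] 650 [494. 258.  47.] [519. 287.  74.]
mallet 0.88 [422. 255.  56.  58.] 880 [316. 355.  46
[... 331 characters left out ...]
  26.  58.] 680 [493. 257.  47.] [519. 287.  74.]
punch 0.25 [269. 273.  26.  24.] 325 [626.  86.  23.] [651. 123.  63.]
jaw_handle 0.83 [284. 242.  44.  54.] 809 [549.  72.  30.] [609. 119. 109.]
jaw_pointer 0.91 [284. 242.  46.  54.] 935 [546.  71.  29.] [622. 121. 109.]
index 0.57 [162. 207.  61.  50.] 1665 [ 692. -300.   44.] [ 772. -260.   63.]
bar 0.71 [218. 225.  40.  24.] 440 [ 607. -158.    7.] [639. -89.  12.]
bar 0.69 [268. 273.  28.  24.] 329 [626.  86.  23.] [651. 123.  63.]
bar 0.56 [173. 162.  38.  30.] 672 [ 532. -447.   30.] [ 582. -422.   71.]
0.9 [ 118.02668286 -511.57381035  231.30092787] [ 9.71298264e-06  9.93577176e-01  1.13156508e-01 -1.37490686e-05] 18.700000000000003
```

```bash
python3 - <<'E'
import cv2
a=cv2.imread("pics/top0.png"); cv2.imwrite("pics/v1.png",cv2.resize(a[100:340,80:440],(800,533),interpolation=cv2.INTER_CUBIC))
a=cv2.imread("pics/scene0.png"); cv2.imwrite("pics/v2.png",cv2.resize(a[190:320,210:400],(800,547),interpolation=cv2.INTER_CUBIC))
E
```

```text
(no output)
```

View pics/v1.png

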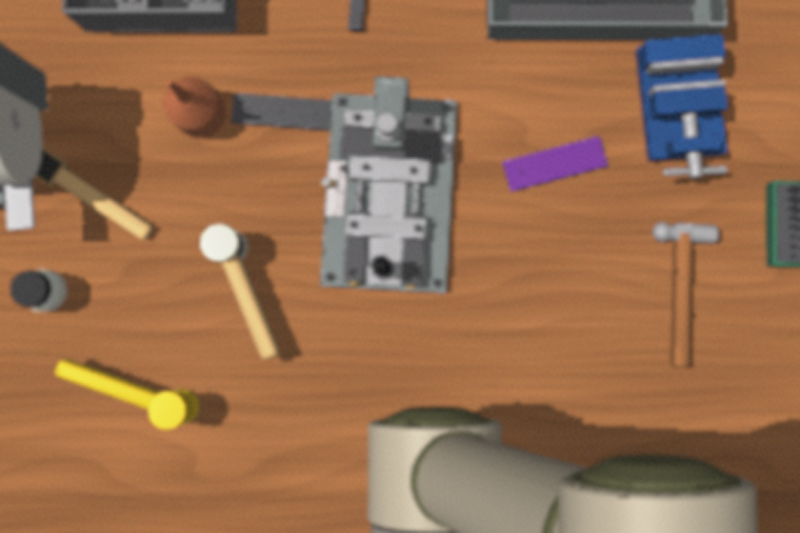

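View pics/v2.png

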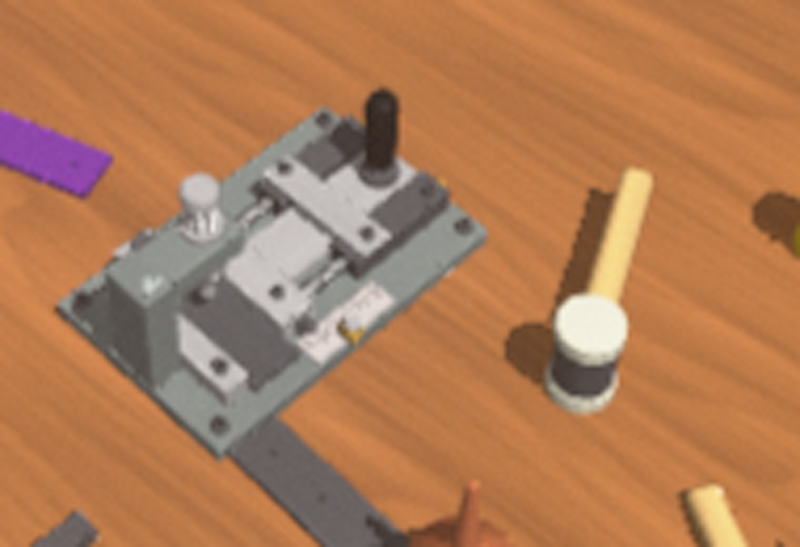

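```bash
python3 - <<'E'
from h import *
from scipy.optimize import least_squares
def circ(P,r):
    # horizontal disc of known radius: midrange-ish via minEnclosing + mean
    return np.round(P[:,:2].mean(0),1),np.round((P[:,:2].min(0)+P[:,:2].max(0))/2,1),len(P)
allm=np.ones((420,560),bool)
for n in ("top","scene"):
    D=np.load(f"pics/{n}0.npy"); P,uv=cloud(n,D,allm)
    box=lambda x0,x1,y0,y1,z0,z1:P[(P[:,0]>x0)&(P[:,0]<x1)&(P[:,1]>y0)&(P[:,1]<y1)&(P[:,2]>z0)&(P[:,2]<z1)]
    print(n,"punch",circ(box(590,660,30,90,143,160),13),"z",np.median(box(610,640,45,70,143,160)[:,2]))
    print("handle top",circ(box(430,500,30,90,95,115),12))
    b=box(400,720,-20,170,12,20)[:,:2].astype(np.float32); print("base rect",cv2.minAreaRect(b))
    M=box(400,540,190,300,64,80); print("mallet top",circ(M,22),np.median(M[:,2]))
    h=box(370,485,190,300,38,58); c=h.mean(0); v=np.linalg.svd(h[:,:2]-c[:2])[2][0]; print("handle",len(h),c,v,np.degrees(np.arctan2(v[1],v[0])),h[:,0].min())
# rail top edges direction
E
```

```text
top punch (array([624.1,  55.2]), array([624. ,  55.1]), 81) z 151.39364617552405
handle top (array([465. ,  64.8]), array([465.2,  66.1]), 61)
base rect ((565.8359375, 73.63758850097656), (259.846923828125, 187.3173828125), 1.1162950992584229)
mallet top (array([495.1, 259.9]), array([495.3, 260. ]), 221) 70.96020055472873
handle 343 [425.5236462  229.68729997  47.98202694] [-0.92196684 -0.38726882] -157.2153361664925 371.1350930347188
scene punch (array([626.5,  59. ]), array([624.4,  58.9]), 68) z 148.60982950371286
handle top (array([468.2,  68.6]), array([467.8,  67.1]), 46)
base rect ((566.9967041015625, 74.03874206542969), (187.05532836914062, 251.92918395996094), 87.93773651123047)
mallet top (array([496.9, 264.8]), array([495.5, 263.9]), 200) 68.76825799817433
handle 227 [416.55943659 230.74126168  45.97713663] [0.91525662 0.40287134] 23.757802783058505 370.09186676801926
```

```bash
cat >> h.py <<'E'
from scipy.spatial.transform import Rotation as Ro
def pose():
    s=readout.sense(); w,x,y,z=s["ee_rot"]; return s,Ro.from_quat([x,y,z,w])
def go(xyz,yaw):
    s,R=pose(); d=R.inv().apply(np.array(xyz)-s["eef_pos"])/10
    tx=R.apply([1,0,0]); cur=np.degrees(np.arctan2(tx[1],tx[0]))
    print("t",round(s["time_s"],2),"pos",np.round(s["eef_pos"],1),"yaw",round(cur,1),"F",np.round(s["force"],1),"w",round(s["grip_width"],3))
    print("shift cm",np.round(d,2),"twist",np.round((cur-yaw+90)%180-90,1))
E
python3 -c "
from h import *
go([496,262,200],24)"
```

```text
t 0.9 pos [ 118.  -511.6  231.3] yaw 13.0 F [ 0.6 -0.7 -0.3] w 1.002
shift cm [ 54.22 -66.88   3.13] twist -11.0
```

step_arm(plan="54.2 -66.9 0 -11 100; 54.2 -66.9 0 -11 100; 54.2 -66.9 0 -11 100; 54.2 -66.9 0 -11 100; 54.2 -66.9 0 -11 100; 54.2 -66.9 0 -11 100; 54.2 -66.9 0 -11 100; 54.2 -66.9 0 -11 100; 54.2 -66.9 0 -11 100; 54.2 -66.9 0 -11 100", grip_force=80)

```text
time_s: 1.9
eef_pos: [337.8, -60.3, 231.7]
ee_rot: [0.0, 0.978, 0.208, 0.001]
force: [0.1, -1.4, -0.1]
grip_width: 1.0
```

```bash
python3 -c "
from h import *
go([496,262,180],24)"
```

```text
t 1.9 pos [337.8 -60.3 231.7] yaw 24.0 F [ 0.1 -1.4 -0.1] w 1.0
shift cm [ 27.54 -23.03   5.16] twist -0.0
```

step_arm(plan="27.5 -23 0 0 100; 27.5 -23 0 0 100; 27.5 -23 0 0 100; 27.5 -23 0 0 100; 27.5 -23 5 0 100; 27.5 -23 5 0 100; 27.5 -23 5 0 100; 27.5 -23 5 0 100; 27.5 -23 5 0 100; 27.5 -23 5 0 100")

```text
time_s: 2.9
eef_pos: [494.9, 259.3, 181.4]
ee_rot: [0.0, 0.978, 0.208, -0.0]
force: [-0.9, -0.8, 0.5]
grip_width: 1.0
```

```bash
python3 -c "
from h import *
go([496,262,32],24)"
```

```text
t 2.9 pos [494.9 259.3 181.4] yaw 24.0 F [-0.9 -0.8  0.5] w 1.0
shift cm [ 0.22 -0.2  14.94] twist 0.0
```

step_arm(plan="0.2 -0.2 5 0 100; 0.2 -0.2 10 0 100; 0.2 -0.2 13 0 100; 0.2 -0.2 14.9 0 100; 0.2 -0.2 14.9 0 100; 0.2 -0.2 14.9 0 40; 0.2 -0.2 14.9 0 30; 0.2 -0.2 14.9 0 30; 0.2 -0.2 14.9 0 30; 0.2 -0.2 14.9 0 30")

```text
time_s: 3.9
eef_pos: [496.9, 262.4, 34.1]
ee_rot: [0.0, 0.978, 0.208, 0.001]
force: [-1.8, -0.9, 7.9]
grip_width: 0.509
```

step_arm(plan="0 0 0 0 30; 0 0 0 0 30; 0 0 -2 0 30; 0 0 -4 0 30; 0 0 -4 0 30")

```text
time_s: 4.4
eef_pos: [497.3, 262.7, 74.7]
ee_rot: [-0.0, 0.978, 0.208, 0.002]
force: [0.0, 0.9, -5.6]
grip_width: 0.512
```

```bash
python3 - <<'E'
from h import *
go([625,57,250],24)
for n in ("top","scene"):
    a,D=shot(n,n+"1")
a=cv2.imread("pics/scene1.png"); cv2.imwrite("pics/v3.png",cv2.resize(a[170:320,230:430],(800,600),interpolation=cv2.INTER_CUBIC))
E
```

```text
t 4.4 pos [497.3 262.7  74.7] yaw 24.0 F [ 0.   0.9 -5.6] w 0.512
shift cm [  3.38  24.   -17.5 ] twist 0.0
```

View pics/v3.png

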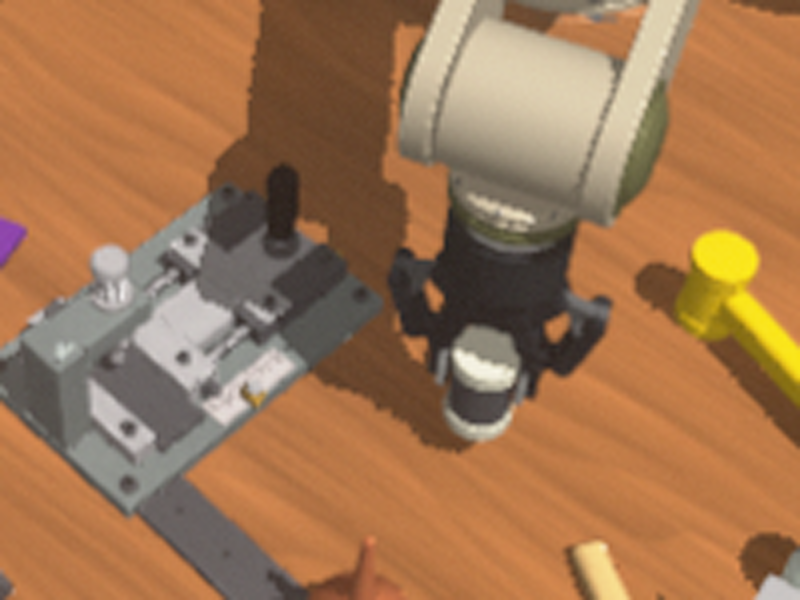

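step_arm(plan="0 0 -5 0 30; 0 0 -10 0 30; 0 0 -15 0 30; 0.5 4 -17.5 0 30; 1.2 8 -17.5 0 30; 1.8 12 -17.5 0 30; 2.4 16 -17.5 0 30; 3 20 -17.5 0 30; 3.4 23 -17.5 0 30; 3.4 24 -17.5 0 30")

```text
time_s: 5.5
eef_pos: [625.5, 54.1, 244.8]
ee_rot: [-0.0, 0.978, 0.206, -0.002]
force: [-0.4, 0.5, -5.4]
grip_width: 0.506
```

step_arm(plan="0 0 1 0 30; 0 0 3 0 30; 0 0 4.5 0 30; 0 0 5 0 30; 0 0 5 0 30")

```text
time_s: 6.0
eef_pos: [624.0, 58.0, 196.1]
ee_rot: [-0.0, 0.978, 0.208, -0.001]
force: [-1.2, 0.3, -5.2]
grip_width: 0.506
```

```bash
python3 - <<'E'
from h import *
go([625,57,184],24)
for n in ("top","scene"):
    a,D=shot(n,n+"2")
a=cv2.imread("pics/scene2.png"); cv2.imwrite("pics/v4.png",cv2.resize(a[170:320,200:400],(800,600),interpolation=cv2.INTER_CUBIC))
E
```

```text
t 6.0 pos [624.   58.  196.1] yaw 24.1 F [-1.2  0.3 -5.2] w 0.506
shift cm [0.06 0.13 1.21] twist 0.1
```

View pics/v4.png

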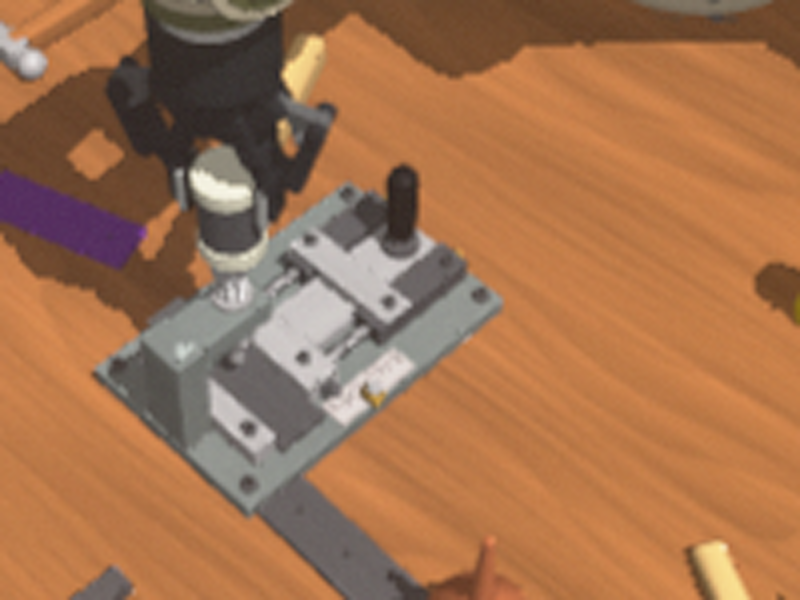

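step_arm(plan="0 0 0.6 0 30; 0 0 1.2 0 30; 0 0 1.5 0 30; 0 0 1.7 0 30; 0 0 1.7 0 30")

```text
time_s: 6.6
eef_pos: [624.8, 57.0, 180.6]
ee_rot: [-0.0, 0.978, 0.208, 0.0]
force: [-1.0, 1.6, -0.0]
grip_width: 0.507
```

step_arm(plan="0 0 0.2 0 30; 0 0 0.4 0 30; 0 0 0.5 0 30; 0 0 0.5 0 30")

```text
time_s: 7.0
eef_pos: [624.8, 57.0, 175.5]
ee_rot: [-0.0, 0.978, 0.208, 0.0]
force: [-0.7, 1.4, 1.9]
grip_width: 0.507
```

step_arm(plan="0 0 0.2 0 30; 0 0 0.3 0 30; 0 0 0.4 0 30; 0 0 0.4 0 30; 0 0 0.4 0 30")

```text
time_s: 7.5
eef_pos: [625.2, 57.1, 175.0]
ee_rot: [0.001, 0.978, 0.208, 0.002]
force: [-9.3, 2.6, 21.4]
grip_width: 0.511
```

step_arm(plan="0 0 -1 0 30; 0 0 -3 0 30; 0 0 -7 0 30; -0.4 -4 -8 0 30; -1 -8 -8 0 30; -1.6 -12 -8 0 30; -2.2 -16 -8 0 30; -3 -20 -8 0 30; -3.4 -23 -8 0 30; -3.4 -24 -8 0 30")

```text
time_s: 8.5
eef_pos: [494.4, 264.3, 250.7]
ee_rot: [-0.0, 0.978, 0.209, -0.001]
force: [0.6, 0.3, -4.6]
grip_width: 0.51
```

```bash
python3 -c "
from h import *
go([497,262,37],24)"
```

```text
t 8.5 pos [494.4 264.3 250.7] yaw 24.1 F [ 0.6  0.3 -4.6] w 0.51
shift cm [ 0.17  0.33 21.37] twist 0.1
```

step_arm(plan="0 0 5 0 30; 0 0 10 0 30; 0 0 15 0 30; 0 0 18 0 30; 0 0 20 0 30; 0 0 20.5 0 30; 0 0 20.5 0 30; 0 0 20.5 0 30")

```text
time_s: 9.3
eef_pos: [497.0, 262.3, 47.4]
ee_rot: [-0.0, 0.978, 0.208, 0.001]
force: [-0.0, 0.4, -4.9]
grip_width: 0.505
```

step_arm(plan="0 0 0.3 0 30; 0 0 0.6 0 30; 0 0 0.8 0 30; 0 0 0.8 0 30")

```text
time_s: 9.7
eef_pos: [495.9, 262.3, 38.1]
ee_rot: [0.0, 0.978, 0.208, -0.0]
force: [0.5, 0.2, -5.4]
grip_width: 0.507
```

step_arm(plan="0 0 0.1 0 30; 0 0 0.2 0 30; 0 0 0.3 0 30; 0 0 0.4 0 30; 0 0 0.4 0 30")

```text
time_s: 10.2
eef_pos: [496.1, 262.4, 34.3]
ee_rot: [-0.0, 0.978, 0.208, 0.0]
force: [-0.1, -0.4, -5.0]
grip_width: 0.512
```

step_arm(plan="0 0 0.1 0 30; 0 0 0.2 0 30; 0 0 0.2 0 30; 0 0 0.2 0 30")

```text
time_s: 10.6
eef_pos: [496.3, 262.5, 34.1]
ee_rot: [0.0, 0.978, 0.208, 0.001]
force: [-7.0, -2.0, 13.2]
grip_width: 0.506
```

step_arm(plan="0 0 -0.15 0 30; 0 0 -0.15 0 50; 0 0 -0.15 0 60; 0 0 -0.15 0 75; 0 0 -0.15 0 90; 0 0 -0.15 0 100; 0 0 -0.15 0 100; 0 0 -3 0 100; 0 0 -8 0 100; 0 0 -12 0 100")

```text
time_s: 11.6
eef_pos: [496.2, 262.4, 154.5]
ee_rot: [-0.0, 0.978, 0.208, 0.0]
force: [0.2, -0.3, 0.5]
grip_width: 1.0
```

```bash
python3 - <<'E'
from h import *
go([466.5,66.8,180],-3.5)
go([466.5,66.8,180],86.5)
print(readout.sense()["joints"])
for n in ("top","scene"):
    a,D=shot(n,n+"3")
a=cv2.imread("pics/scene3.png")[190:320,210:400]; b=cv2.imread("pics/top3.png")[130:260,140:330]
b0=cv2.imread("pics/top0.png")[170:215,205:275]  # jig detail before the arm covers it
a0=cv2.imread("pics/scene0.png")[235:280,270:310]
R=lambda x,s:cv2.resize(x,s,interpolation=cv2.INTER_CUBIC)
cv2.imwrite("pics/v5.png",np.vstack([np.hstack([R(a,(400,274)),R(b,(400,274))]),np.hstack([R(a0,(320,320)),R(b0,(480,320))])]))
E
```

```text
t 11.6 pos [496.2 262.4 154.5] yaw 24.0 F [ 0.2 -0.3  0.5] w 1.0
shift cm [-10.66  16.66  -2.56] twist 27.5
t 11.6 pos [496.2 262.4 154.5] yaw 24.0 F [ 0.2 -0.3  0.5] w 1.0
shift cm [-10.66  16.66  -2.56] twist -62.5
[2.77706452e-01 4.59839698e-01 1.49413992e+00 1.31784885e-05
 1.18673389e+00 1.42972149e+00]
```

View pics/v5.png

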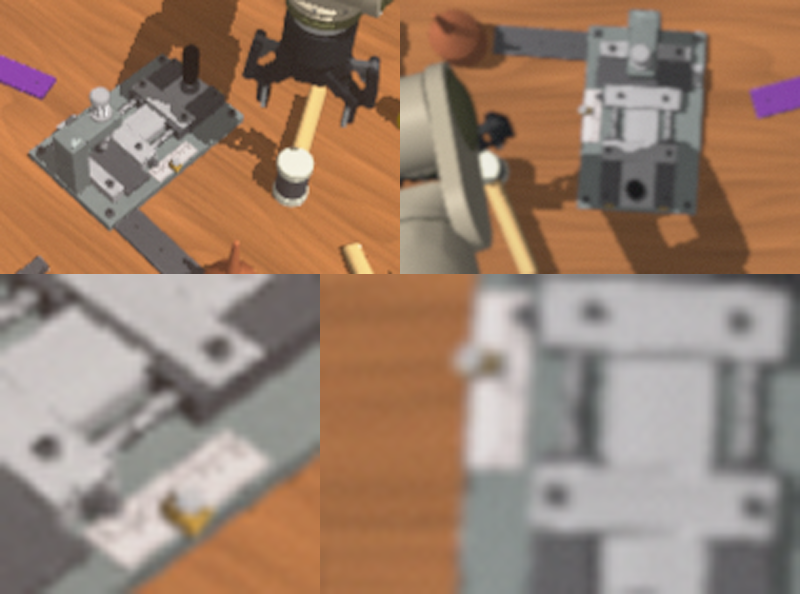

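```bash
cat >> h.py <<'E'
YAW=np.radians(-3.5); O=np.array([570.3,60.4])
def jig(P):
    d=np.atleast_2d(P)[:,:2]-O; c,s=np.cos(YAW),np.sin(YAW); return np.round(np.c_[d@[c,s],d@[-s,c]],1)
def unjig(x,y,z): c,s=np.cos(YAW),np.sin(YAW); return [O[0]+c*x-s*y,O[1]+s*x+c*y,z]
E
python3 - <<'E'
from h import *
print("top ptr",jig(onplane("top",[[234.2,175.8]],28)),"idx",jig(onplane("top",[[229.5,182.5]],17)),"screw",jig(onplane("top",[[226,182]],22)))
print("scene ptr",jig(onplane("scene",[[282.5,266.8]],28)),"idxL",jig(onplane("scene",[[291,266.8]],17)),"idxR",jig(onplane("scene",[[295.6,270.3]],13)))
# crops rectified into jig plane z=23, 8 px/mm... average top0/top1, 6px per mm
xs=np.arange(-30,45,1/7.); ys=np.arange(45,95,1/7.)
out=[]
for n,k in (("top","0"),("scene","0")):
    rows=[]
    for z in (28,18):
        X,Y=np.meshgrid(xs,ys); c,s=np.cos(YAW),np.sin(YAW)
        P=np.c_[(O[0]+c*X-s*Y).ravel(),(O[1]+s*X+c*Y).ravel(),np.full(X.size,z)]
        m=proj(n,P).reshape(*X.shape,2).astype(np.float32)
        im=np.mean([cv2.imread(f"pics/{n}{q}.png").astype(float) for q in ((0,1,2) if n=="scene" else (0,))],0).astype(np.uint8)
        r=cv2.remap(im,m[:,:,0],m[:,:,1],cv2.INTER_CUBIC)
        for g in range(-30,45,10):
            cv2.line(r,(int((g+30)*7),0),(int((g+30)*7),8 if g else 25),(0,0,255),1)
        rows.append(cv2.resize(r,(400,267)))
    out.append(np.hstack(rows))
cv2.imwrite("pics/v6.png",np.vstack(out))
E
```

```text
top ptr [[19.6 56. ]] idx [[ 1.4 69.1]] screw [[ 1.5 78.6]]
scene ptr [[19.5 54.7]] idxL [[-2.5 65.5]] idxR [[-5.3 80.6]]
```

View pics/v6.png

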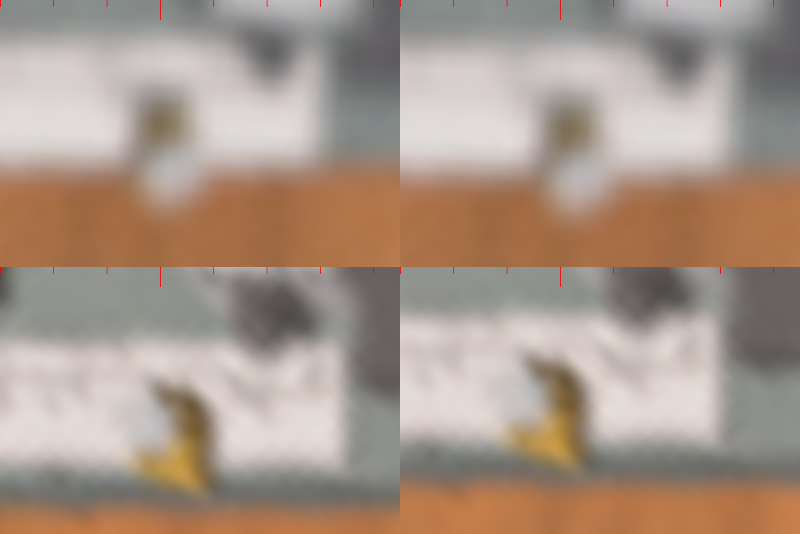

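step_arm(plan="0 0 -2.5 -8 100; 0 2 -2.5 -16 100; -2 5 -2.5 -24 100; -4 8 -2.5 -32 100; -6 11 -2.5 -40 100; -8 14 -2.5 -48 100; -10 16 -2.5 -56 100; -10.7 16.7 -2.5 -62.5 100; -10.7 16.7 -2.5 -62.5 100; -10.7 16.7 -2.5 -62.5 100")

```text
time_s: 12.7
eef_pos: [466.3, 66.6, 177.1]
ee_rot: [-0.0, 0.73, 0.684, 0.0]
force: [0.5, -0.5, 0.6]
grip_width: 1.001
```

```bash
python3 - <<'E'
from h import *
go([466.5,66.8,68],86.5)
E
```

```text
t 12.7 pos [466.3  66.6 177.1] yaw 86.3 F [ 0.5 -0.5  0.6] w 1.001
shift cm [ 0.02  0.02 10.91] twist -0.2
```

step_arm(plan="0 0 4 0 100; 0 0 8 0 100; 0 0 10 0 100; 0 0 10.9 0 100; 0 0 10.9 0 100; 0 0 10.9 0 60; 0 0 10.9 0 45; 0 0 10.9 0 35; 0 0 10.9 0 20; 0 0 10.9 0 20", grip_force=60)

```text
time_s: 13.7
eef_pos: [464.9, 66.4, 68.8]
ee_rot: [-0.001, 0.728, 0.685, -0.001]
force: [-9.1, -0.1, 10.8]
grip_width: 0.264
```

step_arm(plan="0 0 0 0 15; 0 0 0 0 15; 0 0 0 0 15")

```text
time_s: 14.0
eef_pos: [464.9, 66.4, 68.8]
ee_rot: [-0.001, 0.728, 0.685, -0.001]
force: [-9.4, -0.2, 10.8]
grip_width: 0.265
```

```bash
python3 - <<'E'
from h import *
s,R=pose(); go(s["eef_pos"]+np.array([-15*np.cos(YAW),-15*np.sin(YAW),0]),86.3)
E
```

```text
t 14.0 pos [464.9  66.4  68.8] yaw 86.5 F [-9.4 -0.2 10.8] w 0.265
shift cm [ 0.  -1.5  0. ] twist 0.2
```

step_arm(plan="0 -0.3 -0.05 0 15; 0 -0.6 -0.1 0 15; 0 -0.9 -0.1 0 15; 0 -1.2 -0.1 0 15; 0 -1.5 -0.1 0 15; 0 -1.7 -0.1 0 15; 0 -1.7 -0.1 0 15")

```text
time_s: 14.7
eef_pos: [449.9, 67.3, 68.9]
ee_rot: [0.001, 0.729, 0.685, 0.001]
force: [7.8, 0.3, -12.5]
grip_width: 0.265
```

```bash
cat > look.py <<'E'
from h import *
import sys
def look(tag):
    s,_=pose(); print(s["time_s"],"jaw by TCP",jig(s["eef_pos"])-jig([464.9,66.4]),s["eef_pos"].round(1) if hasattr(s["eef_pos"],"round") else s["eef_pos"],np.round(s["force"],1),s["grip_width"])
    xs=np.arange(-30,45,1/10.67); ys=np.arange(40,90,1/10.67); X,Y=np.meshgrid(xs,ys); c,q=np.cos(YAW),np.sin(YAW); out=[]
    for n in ("top","scene"):
        im=np.mean([cams.capture(n)[0].astype(float) for _ in range(4)],0)[:,:,::-1]; np.save(f"pics/{tag}{n}.npy",im)
        row=[]
        for z in (28,18):
            P=np.c_[(O[0]+c*X-q*Y).ravel(),(O[1]+q*X+c*Y).ravel(),np.full(X.size,z)]
            m=proj(n,P).reshape(*X.shape,2).astype(np.float32)
            r=cv2.remap(im.astype(np.uint8),m[:,:,0],m[:,:,1],cv2.INTER_CUBIC)
            r=cv2.resize(r,(400,267))
            for g in range(-30,45,5): cv2.line(r,(int((g+30)*5.333),0),(int((g+30)*5.333),6 if g%10 else 14 if g else 25),(0,0,255),1)
            row.append(r)
        out.append(np.hstack(row))
    cv2.imwrite(f"pics/{tag}.png",np.vstack(out))
look(sys.argv[1])
E
python3 look.py v7
```

```text
14.7 jaw by TCP [[-15.   -0.1]] [449.9  67.3  68.9] [  7.8   0.3 -12.5] 0.2651404082767159
```

View pics/v7.png

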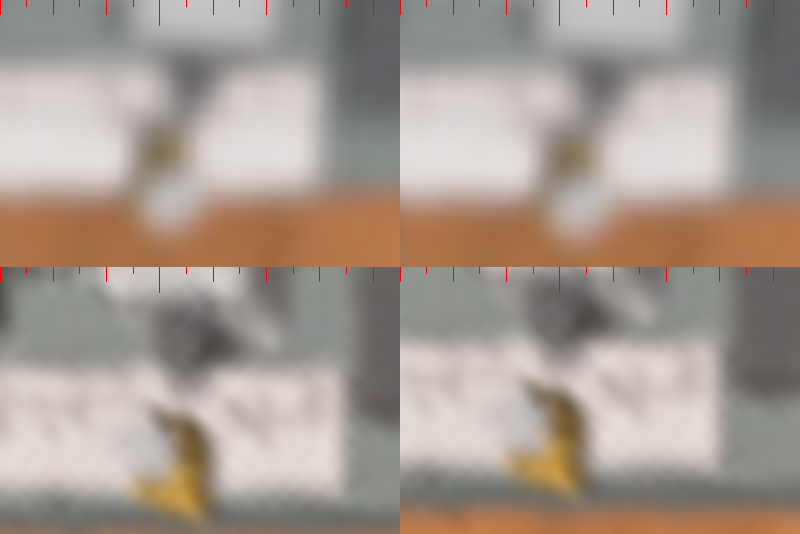

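```bash
python3 - <<'E'
from h import *
im={n:np.mean([cams.capture(n)[0].astype(float) for _ in range(10)],0)[:,:,::-1] for n in("top","scene")}
S=16; out=[]
for n,(u,v) in (("scene",(278,256)),("top",(219,168))):
    np.save(f"pics/avg_{n}.npy",im[n])
    c=im[n][v:v+19,u:u+25].astype(np.uint8); a=cv2.resize(c,(400,304),interpolation=cv2.INTER_LANCZOS4); b=a.copy()
    def pj(x,y,z): return tuple(int(round(q)) for q in (proj(n,[unjig(x,y,z)])[0]-[u-.5,v-.5])*S)
    xi=0.5
    for z in (17,27):
        q=[pj(xi-5,68,z),pj(xi+5,68,z),pj(xi+5,82,z),pj(xi-5,82,z)]
        cv2.polylines(b,[np.array(q)],True,(0,0,255) if z<20 else (255,0,0),1)
    cv2.circle(b,pj(xi,66,18),3,(0,255,0),1); cv2.circle(b,pj(5.4,62,28),3,(255,0,255),1)
    out.append(np.hstack([a,b]))
cv2.imwrite("pics/v8.png",np.vstack(out)[:600])
E
```

```text
(no output)
```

View pics/v8.png

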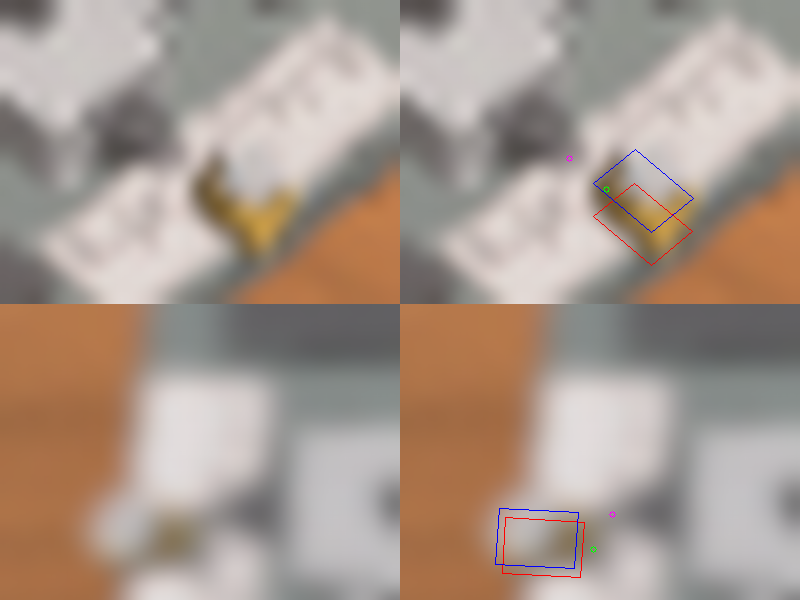

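```bash
python3 - <<'E'
from h import *
out=[]
for n,(u,v,w,h) in (("scene",(215,205,108,110)),("top",(205,130,100,110))):
    im=np.load(f"pics/avg_{n}.npy") if n=="top" else cv2.imread("pics/scene0.png")
    if n=="top": im=cv2.imread("pics/top0.png")
    S=400/w if n=="scene" else 4
    b=cv2.resize(im[v:v+h,u:u+w].astype(np.uint8),None,fx=S*1.35,fy=S*1.35,interpolation=cv2.INTER_CUBIC); S*=1.35
    pj=lambda x,y,z:tuple(int(round(q)) for q in (proj(n,[unjig(x,y,z)])[0]-[u-.5,v-.5])*S)
    cv2.polylines(b,[np.array([pj(*p) for p in((-130,-80,16),(120,-80,16),(120,80,16),(-130,80,16))])],True,(0,0,255),1)
    cv2.polylines(b,[np.array([pj(55+13*np.cos(a),13*np.sin(a),150) for a in np.arange(0,6.3,.3)])],True,(255,0,255),1)
    cv2.polylines(b,[np.array([pj(-105+12*np.cos(a),12*np.sin(a),107) for a in np.arange(0,6.3,.3)])],True,(0,255,255),1)
    cv2.polylines(b,[np.array([pj(75,-20,34),pj(75,20,34),pj(95,20,34)])],False,(0,255,0),1)
    cv2.polylines(b,[np.array([pj(*p) for p in((-65,-50,41),(-40,-50,41),(-40,50,41),(-65,50,41))])],True,(0,255,0),1)
    out.append(cv2.resize(b,(400 if n=="top" else 400,int(400*b.shape[0]/b.shape[1]))) if 0 else b[:595])
H=max(o.shape[0] for o in out)
for n,o in zip("ab",out): print(o.shape); cv2.imwrite(f"pics/v9{n}.png",o)
E
```

```text
(550, 540, 3)
(594, 540, 3)
```

View pics/v9a.png

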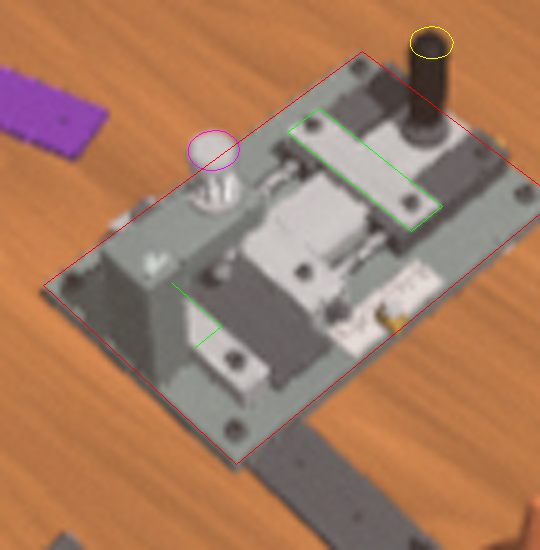

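View pics/v9b.png

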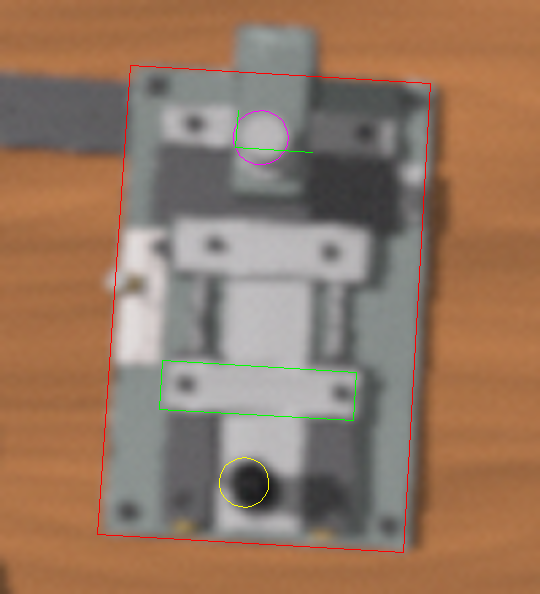

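```bash
python3 - <<'E'
from h import *
def rect(n,z,x0=-15,x1=20,y0=50,y1=90,s=4):
    im=np.load(f"pics/avg_{n}.npy").astype(np.float32); xs=np.arange(x0,x1,1/s); ys=np.arange(y0,y1,1/s); X,Y=np.meshgrid(xs,ys)
    c,q=np.cos(YAW),np.sin(YAW); P=np.c_[(O[0]+c*X-q*Y).ravel(),(O[1]+q*X+c*Y).ravel(),np.full(X.size,z)]
    m=proj(n,P).reshape(*X.shape,2).astype(np.float32); return X,Y,cv2.remap(im,m[:,:,0],m[:,:,1],cv2.INTER_LINEAR)
def cen(X,Y,w): return np.round([(X*w).sum()/w.sum(),(Y*w).sum()/w.sum()],2)
for n in ("top","scene"):
    for z in (18,22,27):
        X,Y,r=rect(n,z); yb=r[:,:,2]*.5+r[:,:,1]*.5-r[:,:,0]
        # yellow; wood excluded by y limit in top
        w=np.clip(yb-22,0,None); w[(Y>76) if n=="top" else (Y>92)]=0; w[np.abs(X)>12]=0
        br=np.clip(yb-22,0,None)*(r[:,:,2]>150)*(Y<90)*(np.abs(X)<12)
        print(n,z,"brass",cen(X,Y,w),"bright",cen(X,Y,br) if br.sum() else "", "max",yb[np.abs(X)<12].max())
    X,Y,r=rect(n,28); g=r.mean(2)
    for y in np.arange(54,64,1):
        k=(np.abs(Y-y)<.5); prof=g[k].reshape(-1,X.shape[1]).mean(0) if 0 else np.array([g[k&(X==x)].mean() for x in X[0]])
        x=X[0]; sel=(x>-4)&(x<15); base=np.percentile(prof[sel],85); w=np.clip(base-15-prof[sel],0,None)
        print("  ptr y",y,"x",np.round((x[sel]*w).sum()/max(w.sum(),1e-6),2),"depth",np.round(w.max(),0),end=";")
    print()
E
```

```text
top 18 brass [ 2.44 69.56] bright [-1.26 85.59] max 70.13994
top 22 brass [ 1.82 69.11] bright [-1.  85.4] max 70.36856
top 27 brass [ 0.89 68.65] bright [-0.7  85.15] max 70.561226
  ptr y 54 x 6.59 depth 48.0;  ptr y 55 x 6.43 depth 53.0;  ptr y 56 x 6.25 depth 55.0;  ptr y 57 x 6.09 depth 53.0;  ptr y 58 x 5.93 depth 49.0;  ptr y 59 x 5.49 depth 43.0;  ptr y 60 x 4.92 depth 38.0;  ptr y 61 x 3.92 depth 38.0;  ptr y 62 x 2.64 depth 41.0;  ptr y 63 x 1.9 depth 46.0;
scene 18 brass [-0.86 81.47] bright [-1.38 82.74] max 98.559166
scene 22 brass [ 0.3  81.22] bright [-0.63 82.16] max 98.78819
scene 27 brass [ 2.93 81.25] bright [ 1.98 81.6 ] max 99.8
  ptr y 54 x 8.84 depth 30.0;  ptr y 55 x 8.98 depth 36.0;  ptr y 56 x 8.65 depth 36.0;  ptr y 57 x 7.83 depth 40.0;  ptr y 58 x 6.96 depth 43.0;  ptr y 59 x 6.17 depth 49.0;  ptr y 60 x 5.71 depth 47.0;  ptr y 61 x 5.67 depth 50.0;  ptr y 62 x 5.59 depth 44.0;  ptr y 63 x 5.47 depth 33.0;
```

step_arm(plan="0 -0.1 0.05 0 15; 0 -0.2 0.05 0 15; 0 -0.3 0.05 0 15; 0 -0.4 0.05 0 15; 0 -0.5 0.05 0 15; 0 -0.5 0.05 0 15; 0 -0.5 0.05 0 15")

```text
time_s: 16.8
eef_pos: [445.6, 67.5, 68.9]
ee_rot: [0.001, 0.729, 0.685, 0.001]
force: [9.7, 1.2, -9.2]
grip_width: 0.265
```

```bash
python3 look.py v11; python3 - <<'E'
from h import *
o=[]
for n,(u,v) in (("scene",(278,256)),("top",(219,168))):
    im=np.load(f"pics/v11{n}.npy"); c=im[v:v+19,u:u+25].astype(np.uint8); o.append(cv2.resize(c,(400,304),interpolation=cv2.INTER_LANCZOS4))
b=cv2.imread("pics/v11.png"); cv2.imwrite("pics/v11b.png",np.vstack([np.hstack(o)[:300],cv2.resize(b,(800,300))]))
b2=cv2.resize(b,(800,300))
E
```

```text
16.8 jaw by TCP [[-19.3  -0.1]] [445.6  67.5  68.9] [ 9.7  1.2 -9.2] 0.2646695636018544
```

View pics/v11b.png

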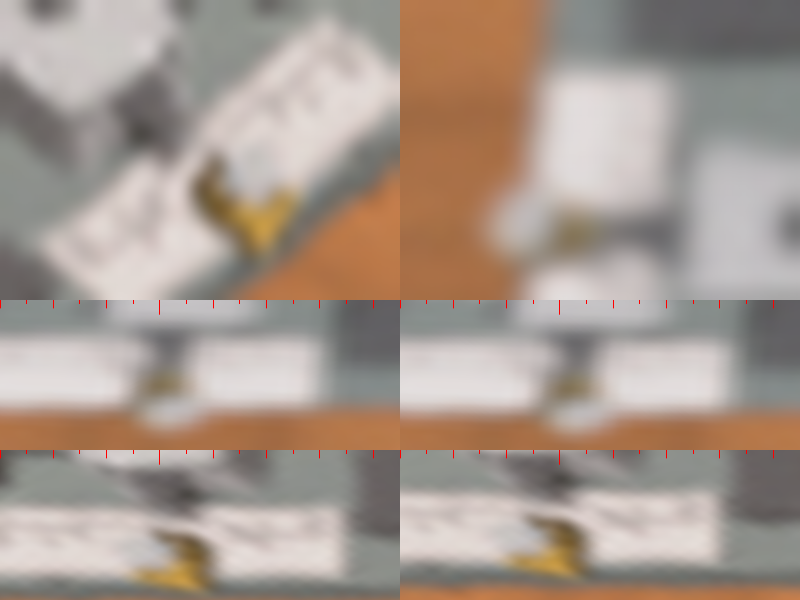

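step_arm(plan="0 -0.05 0.03 0 15; 0 -0.05 0.03 0 15; 0 -0.05 0.03 0 15; 0 -0.05 0.03 0 15; 0 -0.05 0.03 0 15")

```text
time_s: 17.7
eef_pos: [445.5, 67.5, 68.9]
ee_rot: [0.002, 0.729, 0.685, 0.002]
force: [10.6, 0.6, -6.8]
grip_width: 0.266
```

```bash
python3 - <<'E'
from h import *
s,_=pose(); print("jaw",jig(s["eef_pos"])-jig([464.9,66.4]),np.round(s["force"],1),s["time_s"],s["grip_width"])
im=np.mean([cams.capture("top")[0].astype(np.float32) for _ in range(10)],0)[:,:,::-1]
scn=np.mean([cams.capture("scene")[0].astype(np.float32) for _ in range(10)],0)[:,:,::-1]
old=np.load("pics/avg_top.npy").astype(np.float32)
# top: row profiles (jig x) at pointer y 53..58, z28; brass y 65..71
xs=np.arange(-8,12,.25); c,q=np.cos(YAW),np.sin(YAW)
def prof(I,n,y,z):
    P=np.c_[O[0]+c*xs-q*y,O[1]+q*xs+c*y,np.full(xs.size,z)]; m=proj(n,P).astype(np.float32)[None]
    return cv2.remap(np.ascontiguousarray(I,dtype=np.float32),m[:,:,0],m[:,:,1],cv2.INTER_CUBIC)[0]
def c_(w): w=np.clip(w,0,None); w=np.clip(w-.3*w.max(),0,None); return round(float((xs*w).sum()/w.sum()),2)
for nm,I in (("before",old),("now",im)):
    for y in (55,57,59,61): g=prof(I,"top",y,28).mean(1); print(nm,"ptr y",y,c_(g.max()-g),end="; ")
    for y in (65,67,69,71):
        p=prof(I,"top",y,24); print("brass y",y,c_(p[:,2]*.5+p[:,1]*.5-p[:,0]-10),end="; ")
    print()
# whole jig check, other things
a=im.astype(np.uint8); b=scn.astype(np.uint8)
cv2.imwrite("pics/v12.png",np.hstack([cv2.resize(b[190:320,210:400],(400,274)),cv2.resize(a[130:260,140:330],(400,274))]))
E
```

```text
jaw [[-19.4  -0.1]] [10.6  0.6 -6.8] 17.7 0.2655781231317789
before ptr y 55 6.36; before ptr y 57 6.13; before ptr y 59 5.61; before ptr y 61 4.07; brass y 65 2.13; brass y 67 1.89; brass y 69 1.68; brass y 71 1.18; 
now ptr y 55 1.33; now ptr y 57 1.41; now ptr y 59 1.32; now ptr y 61 0.86; brass y 65 1.89; brass y 67 1.81; brass y 69 1.59; brass y 71 1.08;
```

View pics/v12.png

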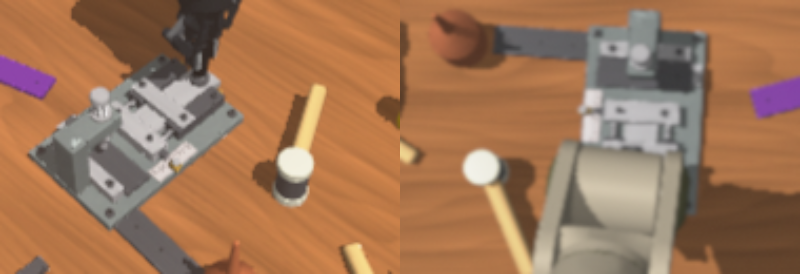

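```bash
python3 -c "
from h import *
print(workorder.finish_job())"
```

```text
the job is handed in; nothing more can be done
None
```

The bar was centre-marked, the mallet is back on the bench, and the arm is holding the jaw open at the index mark. The job was handed in at about 18.7 s, against the 58 s limit; no verdict was reported.

- **Punch:** I gripped the mallet by its head and pressed the punch down from contact at about 184 mm tool height to a hard stop at 175 mm. That matches the full 9 mm travel. At the stop the force rose by about 27 N. The bar was still clamped, and later pictures show the punch back up.
- **Mallet:** I set it down upright where it had stood; the pictures confirm this.
- **Jaw:** I gripped the handle along the jig's x direction, drew it back about 19.4 mm by the tool position, and am still holding it there. The pull is steady at about 10.6 N.

**Last checks:** in the top camera the pointer sits at x of about 1.3 mm in the jig's frame. The brass clip reads 1.0 to 1.8 mm, depending on the height assumed for it, so they agree to about 0.5 mm.

The scene camera was less clear. Reading the clip's tip put the pointer level, but reading the clip's body suggested up to about 1 to 1.5 mm more travel. A final 0.5 mm correction only moved the jaw about 0.1 mm.

Nothing else looked disturbed in the areas of the last pictures.

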